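Pack two cedar boot wedges head to tail in the ceramic tray

ROBOT

A 6-joint arm with a two-finger parallel gripper is mounted at the origin on the work surface. World frame = base frame: x ahead of the robot, y to its left, z up, the work surface at z = 0. Lengths are in m, angles in rad, forces in N, time in s.
With the tool pointing down it reaches from about 0.35 to 0.975 m from the base axis. Payload 4.9 kg.
Tool frame: the origin (TCP) lies at the very end of the fingers, on their centre line; the grasp point (between the pads) lies 19 mm behind it; x points along the fingers, y is the direction in which the jaws open and shut, and the axes are right-handed (so a half turn about x gives the same grasp; the last joint's range is limited). The gripper opens to 85 mm and grips with 20 to 120 N. Pads are 22 mm wide; open, the fingers measure 114 mm over their backs; the gripper's body (76 mm by 85 mm) begins 54 mm behind the grasp point. The pads swing forward as they close: fully open they stand 13 mm farther back than shut.
Start: joints at [1.055, 0.053, 1.613, -0, 1.476, -0.119], TCP at [0.242, 0.576, 0.208] pointing down, gripper open.
Joint ranges: [-3.01, 3.01], [-1.01, 2.22], [0.06, 2.58], [-1.02, 4.17], [0.09, 2.62], [-3.14, 3.14]. Speed limits (rad/s): [2.57, 2.57, 3.14, 3.14, 3.14, 3.14].

INTERFACE

Orientations are given as a unit quaternion [w, x, y, z].
In Python, from plant import monitor, eyes, manip gives the robot as it stands.
- The arm moves only by the tool step_arm, never from a script. Its argument "increments" is a list of rows, each an object of numbers: "tx", "ty", "tz": the shift along the tool's x, y, z in mm; "turn": the turn about the tool's x in degrees. In form: [{"tx": .., "ty": .., "tz": .., "turn": ..}, ...]. A call has 1 to 20 rows; each row shifts and turns the pose as measured when the row begins, along the tool's axes as they then stand; what a row does not reach is not made up. A row lasts 1/10 s, in which the tool goes at most 50 mm and 8.59 degrees, less where a joint would pass 70% of its speed; a pose out of reach is approached as far as the arm can. A call is refused whole if a number of a shift passes 50 or a number of a turn 8.59, either way. A call with a gripper value outside its range is refused whole. "grip" is the finger opening in mm, from 0 to 85.4, set as the call begins (left out, the last holds). The fingers move at their own pace and stop on an object; the grip force is fixed at half the most. Time passes only in rows, so rows that do not move let the fingers close. It gives the time, the measured TCP pose, the force and the opening at its end, in the units of the state.
- monitor.state(): the state, without advancing time (a new reading comes with each control period).
- eyes.grab_frame(name): name is "side" or "top"; returns the picture (384x512x3 uint8, blue, green, red); there is no depth.
- eyes.get_calibration(name): a dict with "fx", "fy", "cx", "cy" (pixels), "extrinsics" (4x4, takes a point from world to camera coordinates). Camera axes: x right, y up, looking along -z (the intrinsics and any distortion apply to the point x, -y, -z); pixel columns grow to the right and rows downward; lengths in m; the calibration is good to about 2 mm. A picture is of the moment at which its call begins. get_calibration takes no time and is no camera call.
- manip.job_done(): hands the job in, once; it reports no verdict.
The state is a dict: "time": time; "joint_pos": joint angles; "joint_vel": joint speeds; "joint_efforts": joint torques, N m; "tool_pos": TCP position; "tool_rot": TCP orientation; "contact_force": force on the tool from outside, world axes, zero at the start; "ft_torque": the same for the moment, N m; "gripper_width": opening from 0.0 (shut) to 1.0 (fully open).
Only numpy, scipy, OpenCV 4.12 (cv2) and the standard library are available. Lean on these libraries where they do the work, as an engineer would, in place of code of your own. Each camera call takes 0.05 s, during which the arm holds its last target. There are 200 camera calls.

TASK

Pack both cedar wedges flat in the brown tray, head to tail so that together they fill it. One of them is tucked under the low ledge with only its thin end showing: draw it out until its grip is in the open, let it lie on the bench, then take it again by the grip to pack it. Set the wedges down, do not drop them, and leave everything else where it is.

Things in the scene. Friction and masses are not known exactly. Their poses are not given: they have to be found in the camera images.
- block_a_mid (a point): Cedar wedge lying flat in the open. Point at its centre, 16 mm above its underside. 140 mm long, 32 mm thick, 0.1 to 0.2 kg, a right trapezoid from above: x runs from the thin tail end (x=-70 mm, 36 mm wide, y -25 to +11) to the thick head end (x=+70, 64 mm wide, y -25 to +39), z up. The side at y=-25 is straight, the other slants.
- block_b_mid (a point): Identical cedar wedge, lying flat, tucked head first under the ledge. Point at its centre, 16 mm above its underside. 140 mm long, 32 mm thick, 0.1 to 0.2 kg, a right trapezoid from above: x runs from the thin tail end (x=-70 mm, 36 mm wide, y -25 to +11) to the thick head end (x=+70, 64 mm wide, y -25 to +39), z up. The side at y=-25 is straight, the other slants.
- block_a_grip (a point): Block a's dark wood grip: a rib on its upper face, 40 mm long (along x), 18 mm wide, 24 mm tall. Point at the rib's centre, which is 10 mm in +x and 28 mm above the wedge's centre; axes as the wedge's. Rib top 56 mm above the wedge's underside.
- block_b_grip (a point): Block b's dark wood grip: a rib on its upper face, 40 mm long (along x), 18 mm wide, 24 mm tall. Point at the rib's centre, which is 10 mm in +x and 28 mm above the wedge's centre; axes as the wedge's. Rib top 56 mm above the wedge's underside. At the start it is wholly under the ledge's board; about 45 to 60 mm of the tail sticks out.
- block_a_head (a point): Block a's head end: the middle of its 64 mm wide end face, half-way up; axes as the block's.
- block_b_head (a point): Block b's head end: the middle of its 64 mm wide end face, half-way up; axes as the block's.
- tray: Brown ceramic tray, fixed. Origin at the centre of its underside; x along its length. Outside 164 x 122 x 36 mm, walls 8, floor 8 mm; inside 148 (x) by 106 (y) by 28 deep, walls upright. Two wedges fit head to tail, slants facing, with 6 mm spare across, 8 along, tops 4 mm over the rim. A wedge with x along tray +x belongs centred at tray y=-26 mm, one along -x at y=+26; either wedge in either half.
- ledge: Low ash ledge fixed to the bench, open at its front (-x side), shut at back and sides. Origin at bench height under the middle of its front edge; x goes inwards, z up. Board 200 mm deep (x 0 to 200), 160 mm wide, underside 62 and top 74 mm above the bench; side walls 12 mm thick, opening 136 mm wide.
- coin_jar: sealed glass jar of coins, 76 mm across, 101 mm tall, standing on the ledge; origin at the centre of its base; to be left alone
- door_stopper: chrome door stopper with a black rubber band, 55 mm across, 70 mm tall; origin at the centre of its base; to be left alone
- boot_left: yellow hard plastic rain boot toe stuffed with a cedar block, 190 mm long (its x), 87 mm wide, 96 mm tall, on the robot's left; origin under its centre; to be left alone
- boot_right: the same kind of yellow boot toe, on the robot's right; origin under its centre; to be left alone
- hanger_blue: small blue plastic hanger lying flat, 200 mm wide (its y), 9 mm thick, steel hook towards its +x; origin under its middle; to be left alone
- hanger_white: small white plastic hanger lying flat, same size; origin under its middle; to be left alone
Things that resemble listed ones, but are neither listed nor needed, are in the scene too. Leave any blue look-alike of the part that bears block_b_mid alone. Leave any green look-alike of the part that bears block_a_mid alone.

How it is judged:
On the way:
1. the tucked wedge lies on the bench, let go, with its grip out in the open in front of the ledge (its centre at least 30 mm in front of the ledge's front edge) (x of block_b_mid in the frame of ledge below -0.03 m and height (world z) of block_b_mid below 0.021 m and angle between block_b_mid's own z axis and vertical below 0.06 rad and contact force between block_b and the fingers below 0.2 N and contact force between block_b and tray below 0.2 N and linear speed of block_b below 0.03 m/s), for 0.1 s.
At the end, for the whole second after the job is handed in: Both wedges lie flat on the tray's floor (centre no more than 5 mm above its resting height, tilt under 0.06 rad), within 15 mm of the tray's middle along it and 40 mm across it, in line with it within 0.12 rad, head to tail (the head ends over 120 mm apart), at rest and let go (z of block_a_mid in the frame of tray between 0.019 and 0.029 m and x of block_a_mid in the frame of tray between -0.015 and 0.015 m and y of block_a_mid in the frame of tray between -0.04 and 0.04 m and angle between each of block_a_mid, block_b_mid's own z axis and vertical below 0.06 rad and angle between the x axis of each of block_a_mid, block_b_mid and the x axis of tray, either way round below 0.12 rad and linear speed of each of block_a, block_b below 0.02 m/s and angular speed of each of block_a, block_b below 0.1 rad/s and contact force between each of block_a, block_b and the fingers below 0.2 N and z of block_b_mid in the frame of tray between 0.019 and 0.029 m and x of block_b_mid in the frame of tray between -0.015 and 0.015 m and y of block_b_mid in the frame of tray between -0.04 and 0.04 m and horizontal distance between block_a_head and block_b_head above 0.12 m); the robot touches nothing.
It fails at once if the coin jar, the door stopper, a boot toe or a hanger is moved by more than 30 mm (distance of any of coin_jar, door_stopper, boot_left, boot_right, hanger_blue, hanger_white from where it was at the start of the episode above 0.03 m).
It fails at once if a wedge is dropped (moves faster than 0.6 m/s out of the fingers' hold, a fall of some 2 cm) ((linear speed of block_a above 0.6 m/s and contact force between block_a and the fingers below 0.05 N) or (linear speed of block_b above 0.6 m/s and contact force between block_b and the fingers below 0.05 N)).
It also fails if it takes over 72 s, if anything falls off the work surface, if the arm or the gripper's body presses on something with over 40 N, if the wrist force passes 120 N, or if a joint passes its speed limit or range.

## Working session

There is one attempt and no reset: what is moved stays moved. The work goes in short steps, Python scripts to look and compute and a tool call to move; the robot and the scene stay as the last step left them, time stands still between calls to the robot, and variables do not carry over. Pictures are saved under pics/ and viewed, on a budget of 10 in all, crops included, one or two more only if the job needs it, and the job is handed in when it is done.

Besides the shell and the picture viewer there is one more tool, called after "Emit:" by a JSON object that holds its "name" and its "arguments". step_arm: Moves the arm, as the interface text tells. Its arguments: {"type":"object","properties":{"increments":{"type":"array"},"grip":{"type":"number"}},"required":["increments"]}

```bash
mkdir -p pics
cat > h.py <<'E'
import numpy as np, cv2, sys
sys.path.insert(0,'.')
from plant import monitor, eyes, manip
def snap(n,f,crop=None,s=1):
    im=eyes.grab_frame(n); cv2.imwrite('pics/raw_'+f,im)
    if crop: x0,y0,x1,y1=crop; im=im[y0:y1,x0:x1]
    cv2.imwrite('pics/'+f,cv2.resize(im,None,fx=s,fy=s,interpolation=cv2.INTER_CUBIC))
def cam(n):
    c=eyes.get_calibration(n); return c,np.array(c['extrinsics'])
def px2w(n,uv,z):
    c,E=cam(n); R,t=E[:3,:3],E[:3,3]; o=-R.T@t; out=[]
    for u,v in np.atleast_2d(uv):
        d=R.T@np.array([(u-c['cx'])/c['fx'],-(v-c['cy'])/c['fy'],-1]); out.append(o+d*(z-o[2])/d[2])
    return np.array(out)
def w2px(n,P):
    c,E=cam(n); p=np.atleast_2d(P)@E[:3,:3].T+E[:3,3]
    return np.c_[c['cx']+c['fx']*p[:,0]/-p[:,2], c['cy']-c['fy']*p[:,1]/-p[:,2]]
E
python3 - <<'E'
from h import *
np.set_printoptions(precision=4,suppress=True)
for n in('top','side'):
    snap(n,n+'0.png',s=1.5); c,E=cam(n); print(c); print('pos',-E[:3,:3].T@E[:3,3])
print(monitor.state())
E
```

```text
{'fx': 440.8329222041949, 'fy': 440.8329222041949, 'cx': 260.7403340292875, 'cy': 190.58502998948526, 'extrinsics': array([[-0.0113, -0.9999,  0.0084,  0.0138],
       [ 0.9875, -0.0098,  0.1576, -0.5502],
       [-0.1575,  0.0101,  0.9875, -1.2745],
       [ 0.    ,  0.    ,  0.    ,  1.    ]])}
pos [0.3427 0.0212 1.3451]
{'fx': 456.1239042714614, 'fy': 456.1239042714614, 'cx': 252.30965025733076, 'cy': 187.6442252442995, 'extrinsics': array([[-0.9973, -0.0733,  0.0105,  0.5405],
       [ 0.0506, -0.5716,  0.8189, -0.0795],
       [-0.054 ,  0.8172,  0.5738, -1.5162],
       [ 0.    ,  0.    ,  0.    ,  1.    ]])}
pos [0.4611 1.2333 0.9294]
{'time': 0.1, 'joint_pos': array([ 1.055 ,  0.0533,  1.6141, -0.    ,  1.476 , -0.119 ]), 'joint_vel': array([-0.0006, -0.0003, -0.004 ,  0.0014, -0.0021,  0.0013]), 'joint_efforts': array([  0.0004, -39.4907, -37.1361,  -0.0001,   0.004 ,  -0.    ]), 'tool_pos': array([0.2412, 0.5759, 0.2072]), 'tool_rot': array([ 0.693 ,  0.1387,  0.6934, -0.14  ]), 'contact_force': array([-0.7475,  0.3607, -0.5361]), 'ft_torque': array([-0.0237,  0.0055, -0.0182]), 'gripper_width': 0.9999861016043827}
```

View pics/top0.png

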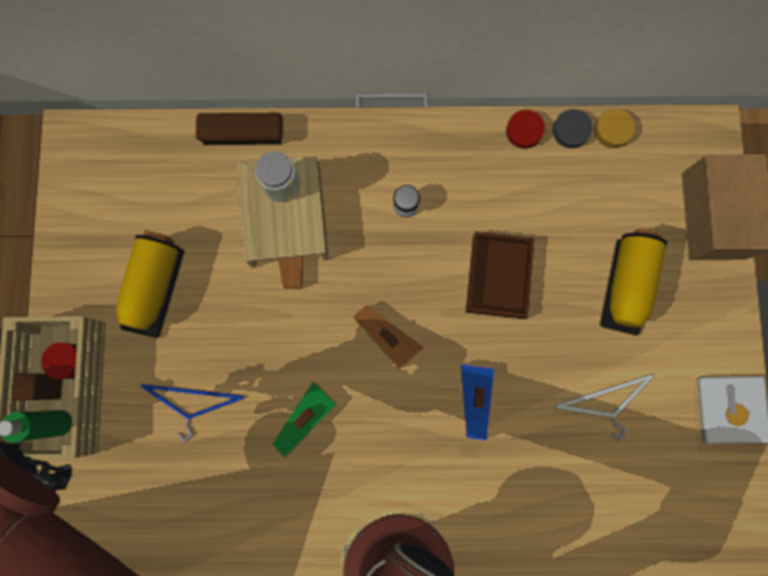

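View pics/side0.png

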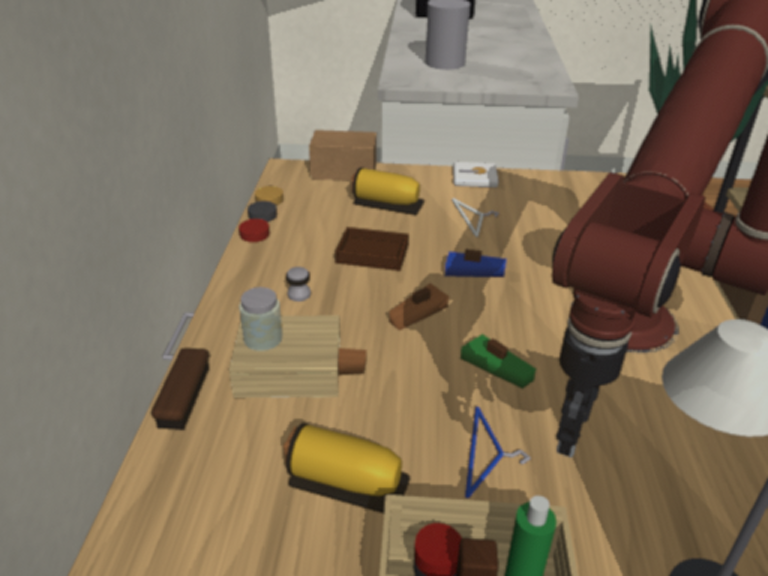

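The top view has x up and y left. Raw pixels (shown/1.5) are:
- **Wedge A:** about (259,225), head at lower right.
- **Wedge B:** its tail shows at about (194,181), below the ledge front edge.
- **Tray:** about (334,183).
- **Blue and green wedges:** look-alikes, to be left alone.

I'll zoom in for the corners.

Run:
```python
import cv2
im=cv2.imread('pics/raw_top0.png')[95:255,150:365]
im=cv2.resize(im,None,fx=3.7,fy=3.7,interpolation=cv2.INTER_CUBIC)
for i in range(0,215,20): cv2.putText(im,str(150+i),(int(i*3.7),10),0,.35,(255,255,255)); cv2.line(im,(int(i*3.7),12),(int(i*3.7),18),(255,255,255))
for i in range(0,160,20): cv2.putText(im,str(95+i),(0,int(i*3.7)+4),0,.35,(255,255,255))
cv2.imwrite('pics/z1.png',im)
```

```text
(no output)
```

View pics/z1.png

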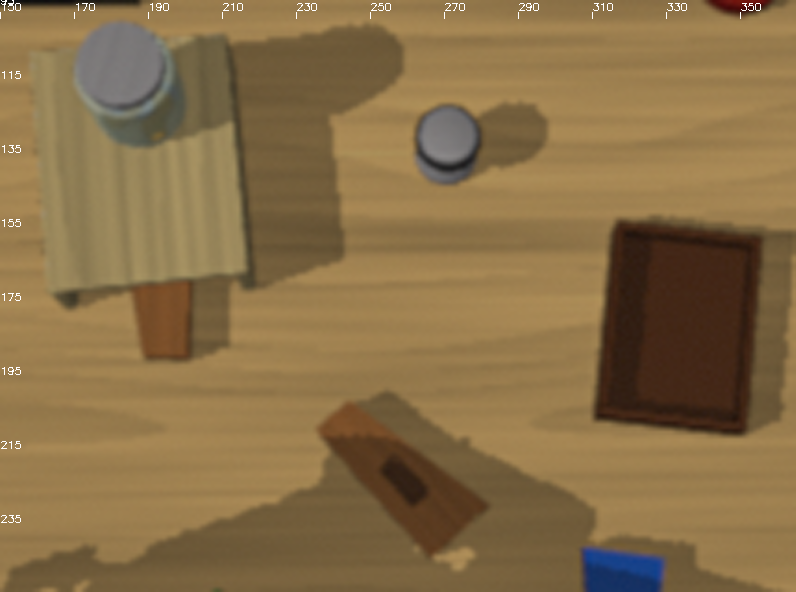

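```bash
cat > fit.py <<'E'
from h import *
from scipy.optimize import minimize, least_squares
np.set_printoptions(precision=4,suppress=True)
def T(p,L):
    c,s=np.cos(p[2]),np.sin(p[2]); L=np.asarray(L,float)
    return np.c_[p[0]+c*L[:,0]-s*L[:,1],p[1]+s*L[:,0]+c*L[:,1],L[:,2]]
XY=[(-.07,-.025),(.07,-.025),(.07,.039),(-.07,.011)]
BODY=[(x,y,z) for z in(0,.032) for x,y in XY]
RIB=[(x,y,z) for z in(.032,.056) for x in(-.01,.03) for y in(-.009,.009)]
def rect(n,px,z,lx,ly,p0):
    L=[(sx*lx/2,sy*ly/2,z) for sx,sy in((1,1),(1,-1),(-1,-1),(-1,1))]
    r=least_squares(lambda p:(w2px(n,T(p,L))-px).ravel(),p0); return r.x,np.abs(r.fun).max()
def mask(im,box):
    h=cv2.cvtColor(im,cv2.COLOR_BGR2HSV).astype(int); x0,y0,x1,y1=box
    m=(((h[...,0]<=11)|(h[...,0]>172))&(h[...,1]>110)).astype(np.uint8)
    o=np.zeros_like(m); o[y0:y1,x0:x1]=m[y0:y1,x0:x1]; return cv2.morphologyEx(o,cv2.MORPH_CLOSE,np.ones((5,5)))
def draw(n,p,cover=None,s=8,tray=0):
    c=np.zeros((384*s,512*s),np.uint8)
    for L in(BODY,RIB):
        L=np.array(L)+[0,0,tray]
        cv2.fillConvexPoly(c,cv2.convexHull(((w2px(n,T(p,L))+.5)*s).astype(np.float32)).astype(int),1)
    if cover is not None: cv2.fillConvexPoly(c,((cover+.5)*s).astype(int),0)
    return cv2.resize(c.astype(np.float32),(512,384),interpolation=cv2.INTER_AREA)
def fitw(n,m,p0,cover=None,z=0):
    f=lambda p:np.abs(draw(n,p,cover,tray=z)-m).sum()/m.sum()
    r=minimize(f,p0,method='Nelder-Mead',options=dict(initial_simplex=np.array(p0)+np.array([[0,0,0],[.01,0,0],[0,.01,0],[0,0,.1]]),xatol=2e-4,fatol=1e-4)); return r.x,r.fun
E
python3 - <<'E'
from fit import *
im=cv2.imread('pics/raw_top0.png'); q=lambda a:np.array(a)/3.7+[150,95]-.5
led=q([(228,36),(32,50),(50,292),(247,272)])  # far-right, far-left, near-left, near-right
lw=px2w('top',led,.074); print('ledge corners',lw[:,:2])
L=[(.2,-.08,.074),(.2,.08,.074),(0,.08,.074),(0,-.08,.074)]
r=least_squares(lambda p:(w2px('top',T(p,L))-led).ravel(),[.72,.2,0]); print('ledge',r.x,np.abs(r.fun).max())
tr=q([(614,220),(762,237),(745,433),(595,419)])
print('tray',rect('top',tr,.036,.164,.122,[.75,-.2,0]))
for nm,box,p0,cov in(('A',(232,198,290,250),[.62,.03,-2.3],None),('B',(180,165,207,200),[.75,.17,0],w2px('top',T(r.x,L)))):
    m=mask(im,box); print(nm,m.sum(),*fitw('top',m,p0,cov))
    if nm=='B': print(lw, m.sum(1)[165:200])
E
```

```text
ledge corners [[0.8103 0.1547]
 [0.7997 0.3136]
 [0.5993 0.2943]
 [0.614  0.1383]]
ledge [0.6062 0.2166 0.0863] 0.688121989468101
tray (array([ 0.5735, -0.2107, -0.1224]), np.float64(0.4963383576846354))
A 35 [ 0.6818  0.0566 -3.3008] 23.103125
B 0 [0.75 0.17 0.  ] inf
[[0.8103 0.1547 0.074 ]
 [0.7997 0.3136 0.074 ]
 [0.5993 0.2943 0.074 ]
 [0.614  0.1383 0.074 ]] [0 0 0 0 0 0 0 0 0 0 0 0 0 0 0 0 0 0 0 0 0 0 0 0 0 0 0 0 0 0 0 0 0 0 0]fit.py:25: RuntimeWarning: divide by zero encountered in divide
  f=lambda p:np.abs(draw(n,p,cover,tray=z)-m).sum()/m.sum()
  np.max(np.abs(fsim[0] - fsim[1:])) <= fatol):
```

Run:
```python
from fit import *
h=cv2.cvtColor(cv2.imread('pics/raw_top0.png'),cv2.COLOR_BGR2HSV)
for u,v in((193,182),(243,210),(255,223),(266,238),(258,225),(272,226),(245,218),(240,200),(200,200),(258,202),(240,230)): print(u,v,h[v,u])
```

```text
193 182 [ 14 168 123]
243 210 [ 14 169 125]
255 223 [ 11 146  49]
266 238 [ 14 169  89]
258 225 [ 13 156  49]
272 226 [ 13 166  86]
245 218 [ 14 160  86]
240 200 [ 18 123 145]
200 200 [ 19 126 144]
258 202 [ 18 125 133]
240 230 [ 19 125 116]
```

```bash
sed -i "s/m=(((h.*/m=((h[...,0]<=16)\&(h[...,1]>=140)).astype(np.uint8)/" fit.py
python3 - <<'E'
from fit import *
im=cv2.imread('pics/raw_top0.png')
led=np.array([.6062,.2166,.0863]); L=[(.2,-.08,.074),(.2,.08,.074),(0,.08,.074),(0,-.08,.074)]
for nm,box,p0,cov in(('A',(232,198,290,250),[.49,.02,-2.3],None),('B',(180,171,207,200),[.62,.19,.08],w2px('top',T(led,L)))):
    m=mask(im,box); print(nm,m.sum(),px2w('top',[np.argwhere(m)[:,::-1].mean(0)],.02)); p,f=fitw('top',m,p0,cov); print(p,f)
    print(' mid',p[:2],'grip',T(p,[(.01,0,0)])[0,:2],'tail',T(p,[(-.07,-.007,0)])[0,:2],'deg',np.degrees(p[2]))
    if nm=='B': c,s=np.cos(led[2]),np.sin(led[2]); d=p[:2]-led[:2]; print('in ledge',d@[c,s],d@[-s,c])
s=monitor.state(); from scipy.spatial.transform import Rotation as R
print(R.from_quat(np.roll(s['tool_rot'],-1)).as_matrix())
E
```

```text
A 791 [[0.4529 0.0165 0.02  ]]
[ 0.4571  0.0214 -2.4235] 0.048079962073324906
 mid [0.4571 0.0214] grip [0.4496 0.0148] tail [0.5053 0.0727] deg -138.85605833055732
B 302 [[0.586  0.2107 0.02  ]]
[ 0.6267  0.2157 -0.0016] 0.06229304635761589
 mid [0.6267 0.2157] grip [0.6367 0.2157] tail [0.5566 0.2088] deg -0.0904294550365736
in ledge 0.0202976714677591 -0.002691739254266985
[[-0.0009  0.3865  0.9223]
 [-0.0016  0.9223 -0.3865]
 [-1.     -0.0018 -0.0002]]
```

Create rem.py:
```python
import sys; from h import *
from scipy.spatial.transform import Rotation as R
# usage: rem.py x y z yawdeg(of tool z) -> remaining shift in present tool axes (mm) & turn (deg)
s=monitor.state(); M=R.from_quat(np.roll(s['tool_rot'],-1)).as_matrix()
x,y,z,a=map(float,sys.argv[1:]); yaw=np.degrees(np.arctan2(M[1,2],M[0,2]))
tilt=np.degrees(np.arccos(-M[2,0]))
print('t %.2f'%s['time'],'pos',np.round(s['tool_pos'],4),'yaw %.2f tilt %.2f'%(yaw,tilt),'F',np.round(s['contact_force'],1),'w %.3f'%s['gripper_width'],'q6 %.2f'%s['joint_pos'][5])
turn=-((a-yaw+180)%360-180)
print('shift now',np.round(1e3*M.T@(np.array([x,y,z])-s['tool_pos']),1),'turn %.2f'%turn)
b=np.radians(a); M2=np.array([[0,-np.sin(b),np.cos(b)],[0,np.cos(b),np.sin(b)],[-1,0,0]])
print('shift after turning',np.round(1e3*M2.T@(np.array([x,y,z])-s['tool_pos']),1))
```

```text
(no output)
```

Emit:
{"name": "step_arm", "arguments": {"increments": [{"ty": -16,"tz": 34},{"ty": -16,"tz": 34},{"ty": -16,"tz": 34},{"ty": -16,"tz": 34},{"ty": -16,"tz": 34},{"ty": -16,"tz": 34},{"ty": -16,"tz": 34},{"ty": -16,"tz": 34},{"ty": -16,"tz": 34},{"ty": -16,"tz": 34},{"ty": -16,"tz": 34},{"ty": -16,"tz": 34},{"ty": -16,"tz": 34},{"turn": -7},{"turn": -7},{"turn": -7},{"turn": -7},{}], "grip": 85}}

```text
validation failed for argument at $.in...
```

```bash
python3 rem.py .5706 .2102 .008 5.6
```

```text
t 0.10 pos [0.2412 0.5759 0.2072] yaw -22.73 tilt 0.11 F [-0.7  0.4 -0.5] w 1.000 q6 -0.12
shift now [ 199.5 -209.7  445.1] turn -28.33
shift after turning [ 199.2 -396.1  292.1]
```

Emit:
{"name": "step_arm", "arguments": {"increments": [{"tx": 0,"ty": -16,"tz": 34,"turn": 0},{"tx": 0,"ty": -16,"tz": 34,"turn": 0},{"tx": 0,"ty": -16,"tz": 34,"turn": 0},{"tx": 0,"ty": -16,"tz": 34,"turn": 0},{"tx": 0,"ty": -16,"tz": 34,"turn": 0},{"tx": 0,"ty": -16,"tz": 34,"turn": 0},{"tx": 0,"ty": -16,"tz": 34,"turn": 0},{"tx": 0,"ty": -16,"tz": 34,"turn": 0},{"tx": 0,"ty": -16,"tz": 34,"turn": 0},{"tx": 0,"ty": -16,"tz": 34,"turn": 0},{"tx": 0,"ty": -16,"tz": 34,"turn": 0},{"tx": 0,"ty": -16,"tz": 34,"turn": 0},{"tx": 0,"ty": -16,"tz": 34,"turn": 0},{"tx": 0,"ty": 0,"tz": 0,"turn": -7},{"tx": 0,"ty": 0,"tz": 0,"turn": -7},{"tx": 0,"ty": 0,"tz": 0,"turn": -7},{"tx": 0,"ty": 0,"tz": 0,"turn": -7},{"tx": 0,"ty": 0,"tz": 0,"turn": 0}], "grip": 85}}

```text
time: 1.9
tool_pos: [0.5766, 0.1949, 0.1948]
tool_rot: [0.7, -0.042, 0.712, 0.036]
contact_force: [0.5, 0.2, 0.3]
gripper_width: 0.999
```

```bash
python3 rem.py .5706 .2102 .008 5.6
```

```text
t 1.90 pos [0.5766 0.1949 0.1948] yaw 6.35 tilt 1.08 F [0.5 0.2 0.3] w 0.999 q6 -1.47
shift now [186.8  17.3  -1.1] turn 0.75
shift after turning [186.8  15.8  -4.5]
```

Emit:
{"name": "step_arm", "arguments": {"increments": [{"tx": 10,"ty": 17,"tz": -4,"turn": 0.8},{"tx": 30,"ty": 0,"tz": 0,"turn": 0},{"tx": 30,"ty": 0,"tz": 0,"turn": 0},{"tx": 30,"ty": 0,"tz": 0,"turn": 0},{"tx": 30,"ty": 0,"tz": 0,"turn": 0},{"tx": 15,"ty": 0,"tz": 0,"turn": 0},{"tx": 0,"ty": 0,"tz": 0,"turn": 0}]}}

```text
time: 2.6
tool_pos: [0.5682, 0.2111, 0.0453]
tool_rot: [0.701, -0.03, 0.712, 0.025]
contact_force: [0.4, 0.7, 0.3]
gripper_width: 0.995
```

```bash
python3 rem.py .568 .2102 .009 5.6
```

```text
t 2.60 pos [0.5682 0.2111 0.0453] yaw 4.47 tilt 1.00 F [0.4 0.7 0.3] w 0.995 q6 -1.41
shift now [36.3 -0.6  0.3] turn -1.13
shift after turning [36.3 -0.9 -0.3]
```

Emit:
{"name": "step_arm", "arguments": {"increments": [{"tx": 15,"ty": 0,"tz": 0,"turn": -1},{"tx": 12,"ty": 0,"tz": 0,"turn": 0},{"tx": 6,"ty": 0,"tz": 0,"turn": 0},{"tx": 3,"ty": 0,"tz": 0,"turn": 0},{"tx": 0,"ty": 0,"tz": 0,"turn": 0}]}}

```text
time: 3.1
tool_pos: [0.5709, 0.2116, 0.0106]
tool_rot: [0.703, -0.036, 0.709, 0.031]
contact_force: [-0.1, 0.0, -0.1]
gripper_width: 0.996
```

Emit:
{"name": "step_arm", "arguments": {"increments": [{"tx": 0,"ty": 0,"tz": 0,"turn": 0},{"tx": 0,"ty": 0,"tz": 0,"turn": 0},{"tx": 0,"ty": 0,"tz": 0,"turn": 0},{"tx": 0,"ty": 0,"tz": 0,"turn": 0},{"tx": 0,"ty": 0,"tz": 0,"turn": 0},{"tx": 0,"ty": 0,"tz": 0,"turn": 0},{"tx": 0,"ty": 0,"tz": 0,"turn": 0},{"tx": 0,"ty": 0,"tz": 0,"turn": 0}], "grip": 20}}

```text
time: 3.9
tool_pos: [0.5729, 0.2121, 0.0133]
tool_rot: [0.705, -0.036, 0.708, 0.031]
contact_force: [0.4, -0.2, -0.1]
gripper_width: 0.233
```

```bash
python3 rem.py .438 .2102 .009 5.6
```

```text
t 3.90 pos [0.5729 0.2121 0.0133] yaw 5.43 tilt 0.43 F [ 0.4 -0.2 -0.1] w 0.233 q6 -1.43
shift now [   4.9   10.9 -134.4] turn -0.17
shift after turning [   4.3   11.3 -134.4]
```

The gripper closed to 20 mm without holding anything, so I'll look.

Run:
```python
from h import *
snap('side','s1.png',(130,180,330,320),4); snap('top','t1.png',(130,95,300,215),4)
a=cv2.imread('pics/s1.png'); b=cv2.imread('pics/t1.png')
a=cv2.resize(a,(400,280)); b=cv2.resize(b,(400,282))[:280]
cv2.imwrite('pics/st1.png',cv2.resize(np.hstack([a,b]),(800,280)))
cv2.imwrite('pics/s1b.png',cv2.imread('pics/s1.png')[:,:800])
print(w2px('side',[[.5729,.2121,.0133],[.5567,.209,.032],[.6062,.2166,.074]]))
```

```text
[[236.88844001 241.32995055]
 [242.35744383 236.22199605]
 [225.17469817 226.06187819]]
```

View pics/s1b.png

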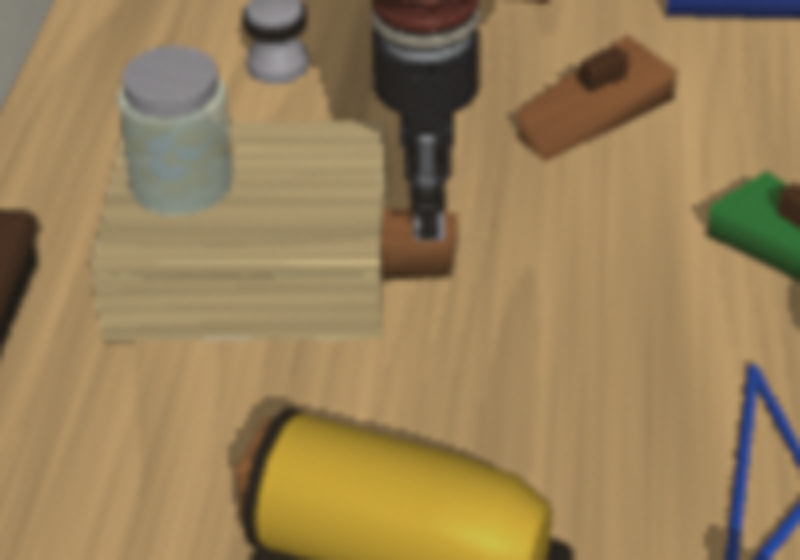

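The side view shows the wedge where I expected it, tail end at crop (455,240). The fingertips end at about (428,238), on the wedge's top face rather than astride it. I'll work out the real tip height.

```bash
python3 - <<'E'
from h import *
for y in(.202,.212,.222): print(y,[np.round((w2px('side',[[.5729,y,z]])[0]-[130,180])*4).tolist() for z in(.013,.02,.03,.04)])
E
python3 rem.py .568 .2102 .009 5.6
```

```text
0.202 [[429.0, 237.0], [429.0, 230.0], [429.0, 220.0], [429.0, 209.0]]
0.212 [[428.0, 246.0], [427.0, 238.0], [427.0, 228.0], [427.0, 218.0]]
0.222 [[426.0, 255.0], [426.0, 247.0], [426.0, 237.0], [426.0, 227.0]]
t 4.00 pos [0.5728 0.2121 0.0133] yaw 5.43 tilt 0.43 F [ 0.2  1.  -0.3] w 0.236 q6 -1.43
shift now [ 4.3 -1.4 -5. ] turn -0.17
shift after turning [ 4.3 -1.4 -5. ]
```

View pics/t1.png

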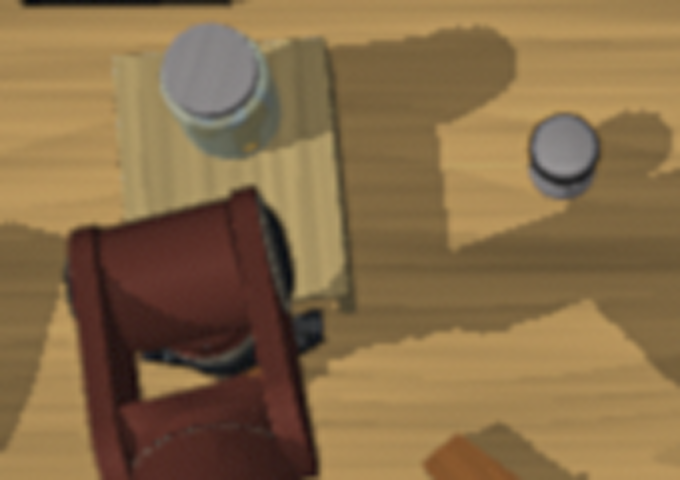

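Emit:
{"name": "step_arm", "arguments": {"increments": [{"tx": 0,"ty": 0,"tz": 0,"turn": 0},{"tx": 0,"ty": 0,"tz": 0,"turn": 0},{"tx": 0,"ty": 0,"tz": 0,"turn": 0},{"tx": 0,"ty": 0,"tz": 0,"turn": 0},{"tx": 0,"ty": 0,"tz": 0,"turn": 0}], "grip": 60}}

```text
time: 4.5
tool_pos: [0.5727, 0.212, 0.0131]
tool_rot: [0.705, -0.036, 0.708, 0.031]
contact_force: [-0.4, 1.0, 0.6]
gripper_width: 0.697
```

```bash
python3 - <<'E'
from h import *
snap('side','s2.png',(190,190,290,265),8)
m=cv2.imread('pics/s2.png')
for y,c in((.242,(0,0,255)),(.182,(0,255,0))):
    for z in(.013,.023,.033):
        p=(w2px('side',[[.5729,y,z]])[0]-[190,190]+.5)*8; cv2.circle(m,tuple(int(i) for i in p),3,c,-1)
cv2.imwrite('pics/s2.png',m)
E
python3 rem.py .568 .2102 .009 5.6
```

```text
t 4.55 pos [0.5727 0.212  0.0131] yaw 5.43 tilt 0.44 F [-0.6  0.1 -0.6] w 0.701 q6 -1.43
shift now [ 4.2 -1.4 -4.9] turn -0.17
shift after turning [ 4.1 -1.4 -4.9]
```

View pics/s2.png

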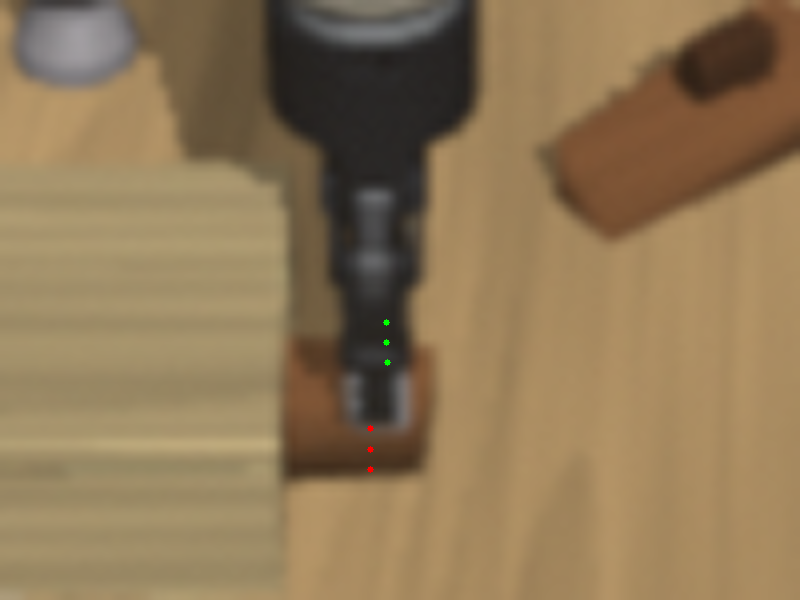

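The near fingertip sits at row ~430. For its y that means z≈0.033, so the real tips stand about 18 mm above the reported TCP height. I'll open further, go down about 20 mm in small steps, and watch the force.

Emit:
{"name": "step_arm", "arguments": {"increments": [{"tx": 0,"ty": -1,"tz": -5,"turn": 0},{"tx": 0,"ty": 0,"tz": 0,"turn": 0},{"tx": 5,"ty": 0,"tz": 0,"turn": 0},{"tx": 5,"ty": 0,"tz": 0,"turn": 0},{"tx": 5,"ty": 0,"tz": 0,"turn": 0},{"tx": 5,"ty": 0,"tz": 0,"turn": 0},{"tx": 3,"ty": 0,"tz": 0,"turn": 0}], "grip": 75}}

```text
time: 5.25
tool_pos: [0.5672, 0.2102, -0.0118]
tool_rot: [0.705, -0.036, 0.708, 0.031]
contact_force: [0.3, -0.6, 0.6]
gripper_width: 0.877
```

```bash
python3 rem.py .568 .2102 -.009 5.6;python3 - <<'E'
from h import *
snap('side','s3.png',(190,190,290,265),8)
s=monitor.state();print(s['joint_pos'],s['tool_pos'])
E
```

```text
t 5.25 pos [ 0.5672  0.2102 -0.0118] yaw 5.43 tilt 0.44 F [ 0.3 -0.6  0.6] w 0.877 q6 -1.43
shift now [-2.8 -0.1  0.8] turn -0.17
shift after turning [-2.8 -0.1  0.8]
[ 0.23456937  0.24122953  1.80017017 -0.00570145  1.10685552 -1.42841147] [ 0.56673987  0.21013636 -0.0122761 ]
```

There's no contact at a reported z of -12 mm, which confirms the height offset. Closing on the tail.

Emit:
{"name": "step_arm", "arguments": {"increments": [{"tx": 0,"ty": 0,"tz": 0,"turn": 0},{"tx": 0,"ty": 0,"tz": 0,"turn": 0},{"tx": 0,"ty": 0,"tz": 0,"turn": 0},{"tx": 0,"ty": 0,"tz": 0,"turn": 0},{"tx": 0,"ty": 0,"tz": 0,"turn": 0},{"tx": 0,"ty": 0,"tz": 0,"turn": 0},{"tx": 0,"ty": 0,"tz": 0,"turn": 0}], "grip": 20}}

```text
time: 6.0
tool_pos: [0.567, 0.2102, -0.0121]
tool_rot: [0.704, -0.036, 0.708, 0.031]
contact_force: [1.2, 0.3, -0.5]
gripper_width: 0.44
```

```bash
python3 rem.py .438 .2102 -.011 5.6
```

```text
t 6.00 pos [ 0.567   0.2102 -0.0121] yaw 5.42 tilt 0.45 F [ 1.2  0.3 -0.5] w 0.440 q6 -1.43
shift now [  -0.5   12.1 -128.5] turn -0.18
shift after turning [  -1.1   12.5 -128.4]
```

Emit:
{"name": "step_arm", "arguments": {"increments": [{"tx": 0,"ty": 0.5,"tz": -5,"turn": 0},{"tx": 0,"ty": 1,"tz": -10,"turn": 0},{"tx": 0,"ty": 1,"tz": -12,"turn": 0},{"tx": 0,"ty": 1,"tz": -12,"turn": 0},{"tx": 0,"ty": 1,"tz": -12,"turn": 0},{"tx": 0,"ty": 1,"tz": -12,"turn": 0},{"tx": 0,"ty": 1,"tz": -12,"turn": 0},{"tx": 0,"ty": 1,"tz": -12,"turn": 0},{"tx": 0,"ty": 1,"tz": -12,"turn": 0},{"tx": 0,"ty": 1,"tz": -12,"turn": 0},{"tx": 0,"ty": 1,"tz": -10,"turn": 0},{"tx": 0,"ty": 1,"tz": -8,"turn": 0},{"tx": 0,"ty": 0,"tz": 0,"turn": 0}]}}

```text
time: 7.3
tool_pos: [0.4229, 0.2091, -0.0121]
tool_rot: [0.704, -0.036, 0.709, 0.032]
contact_force: [-0.6, -0.3, -1.4]
gripper_width: 0.444
```

```bash
python3 rem.py .438 .2102 -.012 5.6
```

```text
t 7.30 pos [ 0.4229  0.2091 -0.0121] yaw 5.50 tilt 0.52 F [-0.6 -0.3 -1.4] w 0.444 q6 -1.36
shift now [-0.2 -0.4 15.1] turn -0.10
shift after turning [-0.1 -0.4 15.1]
```

Pulled about 144 mm with the grip still held. Next I release, rise and back off toward the robot for a clear view.

Emit:
{"name": "step_arm", "arguments": {"increments": [{"tx": 0,"ty": 0,"tz": 0,"turn": 0},{"tx": 0,"ty": 0,"tz": 0,"turn": 0},{"tx": 0,"ty": 0,"tz": 0,"turn": 0},{"tx": 0,"ty": 0,"tz": 0,"turn": 0},{"tx": 0,"ty": 0,"tz": 0,"turn": 0},{"tx": -10,"ty": 0,"tz": 0,"turn": 0},{"tx": -20,"ty": 0,"tz": 0,"turn": 0},{"tx": -30,"ty": 0,"tz": 0,"turn": 0},{"tx": -30,"ty": 0,"tz": 0,"turn": 0},{"tx": -30,"ty": 0,"tz": 0,"turn": 0},{"tx": -10,"ty": 35,"tz": 0,"turn": 0},{"tx": 0,"ty": 35,"tz": 0,"turn": 0},{"tx": 0,"ty": 35,"tz": 0,"turn": 0},{"tx": 0,"ty": 35,"tz": 0,"turn": 0},{"tx": 0,"ty": 35,"tz": 0,"turn": 0},{"tx": 0,"ty": 0,"tz": 0,"turn": 0}], "grip": 75}}

```text
time: 8.9
tool_pos: [0.4113, 0.3913, 0.1333]
tool_rot: [0.708, -0.032, 0.705, 0.032]
contact_force: [-0.1, -1.3, -0.3]
gripper_width: 0.874
```

```bash
python3 - <<'E'
from fit import *
snap('top','t2.png'); im=cv2.imread('pics/raw_t2.png')
m=mask(im,(160,175,235,250)); m[:,225:]=0; print(m.sum(),px2w('top',[np.argwhere(m)[:,::-1].mean(0)],.02))
p,f=fitw('top',m,[.485,.215,0]); print(p,f,'grip',T(p,[(.01,0,0)]))
v=im.copy()
for z in(0,.032): cv2.polylines(v,[np.round(w2px('top',T(p,[(x,y,z) for x,y in XY]))*16).astype(int)],1,(255,255,0),1,cv2.LINE_AA,4)
cv2.imwrite('pics/t2z.png',cv2.resize(v[120:270,120:320],None,fx=4,fy=4,interpolation=cv2.INTER_CUBIC))
E
python3 rem.py .49 .21 .1 0
```

```text
826 [[0.4875 0.2149 0.02  ]]
[ 0.4818  0.2149 -0.026 ] 0.04509685230024213 grip [[0.4918 0.2146 0.    ]]
t 8.95 pos [0.4116 0.3898 0.1332] yaw 5.13 tilt 0.25 F [ 0.2 -0.4  0.7] w 0.881 q6 -1.03
shift now [  33.8 -186.    61.9] turn 5.13
shift after turning [  33.2 -179.8   78.4]
```

View pics/t2z.png

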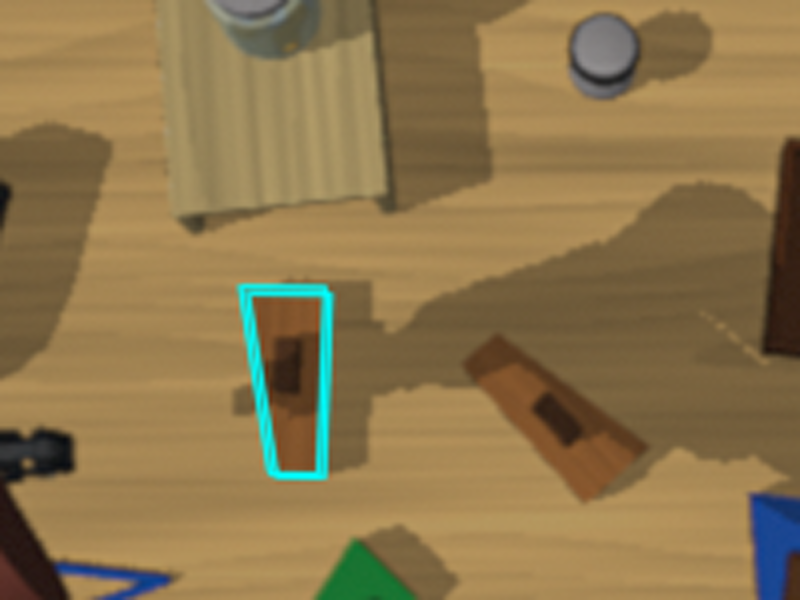

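B lies flat in the open at (0.482, 0.215), yaw -1.5°, with the outline matching at crop (290,385). Its centre is about 125 mm in front of the ledge. Next is the rib grasp.

Emit:
{"name": "step_arm", "arguments": {"increments": [{"tx": 0,"ty": 0,"tz": 0,"turn": 6.6},{"tx": 0,"ty": -30,"tz": 14,"turn": 0},{"tx": 0,"ty": -30,"tz": 14,"turn": 0},{"tx": 0,"ty": -30,"tz": 14,"turn": 0},{"tx": 0,"ty": -30,"tz": 14,"turn": 0},{"tx": 0,"ty": -30,"tz": 14,"turn": 0},{"tx": 0,"ty": -20,"tz": 10,"turn": 0},{"tx": 0,"ty": 0,"tz": 0,"turn": 0}], "grip": 50}}

```text
time: 9.75
tool_pos: [0.4883, 0.2045, 0.1371]
tool_rot: [0.709, 0.01, 0.705, -0.014]
contact_force: [0.0, 0.8, -0.1]
gripper_width: 0.587
```

```bash
python3 rem.py .4918 .2146 .0155 -1.5
```

```text
t 9.75 pos [0.4883 0.2045 0.1371] yaw -1.93 tilt 0.44 F [ 0.   0.8 -0.1] w 0.587 q6 -1.28
shift now [121.6  10.8   2.4] turn -0.43
shift after turning [121.6  10.2   3.3]
```

Emit:
{"name": "step_arm", "arguments": {"increments": [{"tx": 20,"ty": 10.5,"tz": 3,"turn": -0.4},{"tx": 25,"ty": 0,"tz": 0,"turn": 0},{"tx": 25,"ty": 0,"tz": 0,"turn": 0},{"tx": 15,"ty": 0,"tz": 0,"turn": 0},{"tx": 0,"ty": 0,"tz": 0,"turn": 0}]}}

```text
time: 10.25
tool_pos: [0.4926, 0.2136, 0.0526]
tool_rot: [0.71, 0.01, 0.704, -0.012]
contact_force: [-0.6, -0.2, 0.2]
gripper_width: 0.586
```

```bash
python3 rem.py .4918 .2146 .0155 -1.5
```

```text
t 10.25 pos [0.4926 0.2136 0.0526] yaw -1.80 tilt 0.57 F [-0.6 -0.2  0.2] w 0.586 q6 -1.26
shift now [37.1  1.1 -1.2] turn -0.30
shift after turning [37.1  1.  -0.8]
```

Emit:
{"name": "step_arm", "arguments": {"increments": [{"tx": 15,"ty": 1,"tz": -1,"turn": -0.3},{"tx": 12,"ty": 0,"tz": 0,"turn": 0},{"tx": 6,"ty": 0,"tz": 0,"turn": 0},{"tx": 3,"ty": 0,"tz": 0,"turn": 0},{"tx": 0,"ty": 0,"tz": 0,"turn": 0}]}}

```text
time: 10.75
tool_pos: [0.4934, 0.2156, 0.0164]
tool_rot: [0.712, 0.008, 0.702, -0.01]
contact_force: [0.2, -1.2, -0.9]
gripper_width: 0.59
```

```bash
python3 rem.py .4918 .2146 .0155 -1.5
```

```text
t 10.75 pos [0.4934 0.2156 0.0164] yaw -1.45 tilt 0.76 F [ 0.2 -1.2 -0.9] w 0.590 q6 -1.27
shift now [ 0.9 -1.  -1.6] turn 0.05
shift after turning [ 0.9 -1.  -1.5]
```

Emit:
{"name": "step_arm", "arguments": {"increments": [{"tx": 1,"ty": -1,"tz": -1,"turn": 0},{"tx": 0,"ty": 0,"tz": 0,"turn": 0},{"tx": 0,"ty": 0,"tz": 0,"turn": 0},{"tx": 0,"ty": 0,"tz": 0,"turn": 0},{"tx": 0,"ty": 0,"tz": 0,"turn": 0},{"tx": 0,"ty": 0,"tz": 0,"turn": 0},{"tx": 0,"ty": 0,"tz": 0,"turn": 0},{"tx": -4,"ty": 0,"tz": 0,"turn": 0},{"tx": -4,"ty": 0,"tz": 0,"turn": 0},{"tx": 0,"ty": 0,"tz": 0,"turn": 0}], "grip": 5}}

```text
time: 11.75
tool_pos: [0.4927, 0.2147, 0.0248]
tool_rot: [0.712, 0.009, 0.702, -0.009]
contact_force: [0.6, -0.1, -1.7]
gripper_width: 0.192
```

```bash
python3 rem.py .4918 .2146 .0155 -1.5
```

```text
t 11.75 pos [0.4927 0.2147 0.0248] yaw -1.46 tilt 0.83 F [ 0.6 -0.1 -1.7] w 0.192 q6 -1.27
shift now [ 9.3 -0.1 -1. ] turn 0.04
shift after turning [ 9.3 -0.1 -0.9]
```

B's rib is held at 16.4 mm, with its weight showing in the force reading. I'll lift it and refine the tray pose from the pictures I already have.

Emit:
{"name": "step_arm", "arguments": {"increments": [{"tx": -15,"ty": 0,"tz": 0,"turn": 0},{"tx": -20,"ty": 0,"tz": 0,"turn": 0},{"tx": -20,"ty": 0,"tz": 0,"turn": 0},{"tx": -20,"ty": 0,"tz": 0,"turn": 0},{"tx": 0,"ty": 0,"tz": 0,"turn": 0}]}}

```text
time: 12.25
tool_pos: [0.4915, 0.2148, 0.106]
tool_rot: [0.712, 0.009, 0.702, -0.009]
contact_force: [0.5, -0.2, -1.5]
gripper_width: 0.191
```

```bash
cat > tray.py <<'E'
from fit import *
B=[(sx*.082,sy*.061,z) for sx in(1,-1) for sy in(1,-1) for z in(0,.036)]
def tm(im,box):
    h=cv2.cvtColor(im,cv2.COLOR_BGR2HSV).astype(int); x0,y0,x1,y1=box
    m=((h[...,0]<=13)|(h[...,0]>170))&(h[...,1]>120); o=np.zeros(m.shape,np.uint8); o[y0:y1,x0:x1]=m[y0:y1,x0:x1]
    o=cv2.morphologyEx(o,cv2.MORPH_OPEN,np.ones((2,2))); return cv2.morphologyEx(o,cv2.MORPH_CLOSE,np.ones((9,9)))
def td(n,p,s=8):
    c=np.zeros((384*s,512*s),np.uint8); cv2.fillConvexPoly(c,cv2.convexHull(((w2px(n,T(p,B))+.5)*s).astype(np.float32)).astype(int),1)
    return cv2.resize(c.astype(np.float32),(512,384),interpolation=cv2.INTER_AREA)
E
python3 - <<'E'
from tray import *
out=[]
for n,f,box in(('top','raw_t2.png',(300,145,365,220)),('side','raw_side0.png',(212,145,282,188))):
    im=cv2.imread('pics/'+f); m=tm(im,box); out.append((n,m))
def go(sel):
    f=lambda p:sum(np.abs(td(n,p)-m).sum()/m.sum() for n,m in sel); p0=np.array([.5735,-.2107,-.1224])
    r=minimize(f,p0,method='Nelder-Mead',options=dict(initial_simplex=p0+np.array([[0,0,0],[.006,0,0],[0,.006,0],[0,0,.06]]),xatol=2e-4,fatol=1e-4)); return r.x,r.fun
print(go(out[:1]),go(out[1:]),go(out)); print([m.sum() for _,m in out],[td(n,[.5735,-.2107,-.1224]).sum() for n,_ in out])
E
python3 rem.py .581 -.2378 .095 -7
```

```text
(array([ 0.5724, -0.2165, -0.1264]), np.float64(0.09769548063127691)) (array([ 0.5698, -0.2065, -0.0674]), np.float64(0.1552414349553128)) (array([ 0.5712, -0.2132, -0.1146]), np.float64(0.27669343647551786))
[np.uint64(2091), np.uint64(1007)] [np.float32(2296.0781), np.float32(1175.0469)]
t 12.25 pos [0.4915 0.2148 0.106 ] yaw -1.45 tilt 0.87 F [ 0.5 -0.2 -1.5] w 0.191 q6 -1.27
shift now [  12.8 -450.2  100.8] turn 5.55
shift after turning [  11.  -438.3  144. ]
```

Run:
```python
from tray import *
def tm2(im,box):
    x0,y0,x1,y1=box; g=cv2.resize(im,None,fx=4,fy=4,interpolation=cv2.INTER_CUBIC); h=cv2.cvtColor(g,cv2.COLOR_BGR2HSV).astype(int)
    m=((h[...,2]<84)&((h[...,0]<=16)|(h[...,0]>160))).astype(np.uint8); o=np.zeros_like(m); o[4*y0:4*y1,4*x0:4*x1]=m[4*y0:4*y1,4*x0:4*x1]
    o=cv2.morphologyEx(o,cv2.MORPH_OPEN,np.ones((7,7))); o=cv2.morphologyEx(o,cv2.MORPH_CLOSE,np.ones((25,25)))
    return cv2.resize(o.astype(np.float32),(512,384),interpolation=cv2.INTER_AREA)
for n,f,box in(('top','raw_top0.png',(300,145,365,220)),('top','raw_t2.png',(300,145,365,220)),('side','raw_side0.png',(212,145,282,188))):
    m=tm2(cv2.imread('pics/'+f),box); p0=np.array([.5735,-.2107,-.1224])
    r=minimize(lambda p:np.abs(td(n,p)-m).sum()/m.sum(),p0,method='Nelder-Mead',options=dict(initial_simplex=p0+np.array([[0,0,0],[.006,0,0],[0,.006,0],[0,0,.06]]),xatol=2e-4,fatol=1e-4))
    print(n,f,r.x,r.fun,m.sum(),td(n,r.x).sum())
p=np.array([.5735,-.2107,-.1224]); im=cv2.imread('pics/raw_top0.png')[145:220,300:375]; v=cv2.resize(im,None,fx=8,fy=8,interpolation=cv2.INTER_CUBIC)
for L,c in(([(a*.082,b*.061,.036) for a,b in((1,1),(1,-1),(-1,-1),(-1,1))],(255,255,0)),([(a*.074,b*.053,.036) for a,b in((1,1),(1,-1),(-1,-1),(-1,1))],(0,255,0)),([(a*.082,b*.061,0) for a,b in((1,1),(1,-1),(-1,-1),(-1,1))],(255,0,255))):
    cv2.polylines(v,[np.round((w2px('top',T(p,L))-[300,145]+.5)*8).astype(int)],1,c,1,cv2.LINE_AA)
cv2.imwrite('pics/tray1.png',v)
```

```text
top raw_top0.png [ 0.5756 -0.2141 -0.1195] 0.04803630709648132 2189.75 2294.9375
top raw_t2.png [ 0.5758 -0.213  -0.13  ] 0.051621001213788986 2178.4375 2290.8281
side raw_side0.png [ 0.5748 -0.2129 -0.0812] 0.11226114630699158 1040.125 1156.1406
```

View pics/tray1.png

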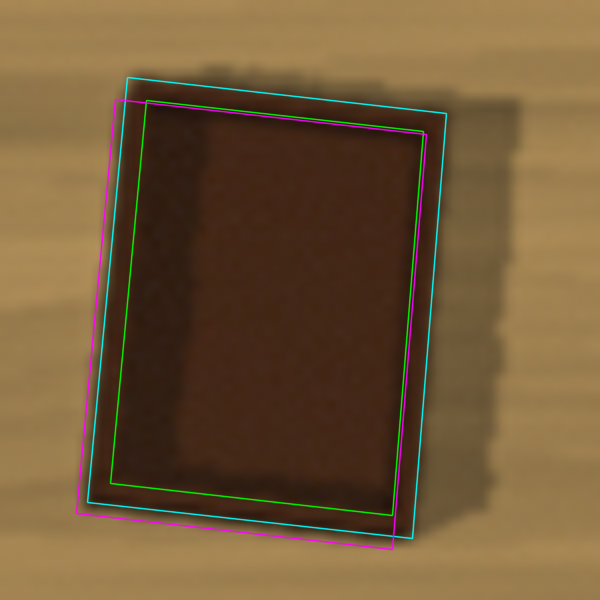

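The fitted tray rim matches the picture to about 1–2 mm: corners (128,78), (446,113), (412,538), (88,502). Averaging with the mask fits gives a tray pose of (0.5745, -0.212), yaw -7°. Carrying B over.

Emit:
{"name": "step_arm", "arguments": {"increments": [{"tx": 0,"ty": -15,"tz": 5,"turn": 2.8},{"tx": 0,"ty": -28,"tz": 8,"turn": 2.8},{"tx": 0,"ty": -30,"tz": 10,"turn": 0},{"tx": 0,"ty": -30,"tz": 10,"turn": 0},{"tx": 0,"ty": -30,"tz": 10,"turn": 0},{"tx": 0,"ty": -30,"tz": 10,"turn": 0},{"tx": 0,"ty": -30,"tz": 10,"turn": 0},{"tx": 0,"ty": -30,"tz": 10,"turn": 0},{"tx": 0,"ty": -30,"tz": 10,"turn": 0},{"tx": 0,"ty": -30,"tz": 10,"turn": 0},{"tx": 0,"ty": -30,"tz": 10,"turn": 0},{"tx": 0,"ty": -30,"tz": 10,"turn": 0},{"tx": 0,"ty": -25,"tz": 9,"turn": 0},{"tx": 0,"ty": -15,"tz": 5,"turn": 0},{"tx": 0,"ty": 0,"tz": 0,"turn": 0}]}}

```text
time: 13.75
tool_pos: [0.5609, -0.2069, 0.0939]
tool_rot: [0.704, 0.053, 0.706, -0.054]
contact_force: [-0.7, 0.1, -2.1]
gripper_width: 0.192
```

```bash
python3 rem.py .5822 -.2391 .024 -7.05
```

```text
t 13.75 pos [ 0.5609 -0.2069  0.0939] yaw -8.69 tilt 0.20 F [-0.7  0.1 -2.1] w 0.192 q6 -1.90
shift now [ 69.9 -28.6  26.1] turn -1.64
shift after turning [ 69.9 -29.4  25. ]
```

Emit:
{"name": "step_arm", "arguments": {"increments": [{"tx": 0,"ty": -14,"tz": 12,"turn": -0.8},{"tx": 0,"ty": -14,"tz": 12,"turn": -0.8},{"tx": 10,"ty": 0,"tz": 0,"turn": 0},{"tx": 10,"ty": 0,"tz": 0,"turn": 0},{"tx": 0,"ty": 0,"tz": 0,"turn": 0}]}}

```text
time: 14.25
tool_pos: [0.5775, -0.2345, 0.0686]
tool_rot: [0.702, 0.046, 0.709, -0.042]
contact_force: [-0.1, -0.7, -1.2]
gripper_width: 0.196
```

```bash
python3 rem.py .5822 -.2391 .024 -7.05
```

```text
t 14.25 pos [ 0.5775 -0.2345  0.0686] yaw -7.11 tilt 0.67 F [-0.1 -0.7 -1.2] w 0.196 q6 -1.95
shift now [44.5 -4.2  5.8] turn -0.06
shift after turning [44.6 -4.   5.3]
```

Emit:
{"name": "step_arm", "arguments": {"increments": [{"tx": 0,"ty": -4.5,"tz": 6,"turn": 0},{"tx": 4,"ty": 0,"tz": 0,"turn": 0},{"tx": 4,"ty": 0,"tz": 0,"turn": 0},{"tx": 0,"ty": 0,"tz": 0,"turn": 0}]}}

```text
time: 14.65
tool_pos: [0.5821, -0.2374, 0.0588]
tool_rot: [0.701, 0.046, 0.71, -0.041]
contact_force: [0.2, -0.0, -3.0]
gripper_width: 0.194
```

```bash
python3 rem.py .5822 -.2391 .024 -7.05
```

```text
t 14.65 pos [ 0.5821 -0.2374  0.0588] yaw -7.01 tilt 0.81 F [ 0.2 -0.  -3. ] w 0.194 q6 -1.95
shift now [34.8 -1.8  0.7] turn 0.04
shift after turning [34.8 -1.7  0.3]
```

Emit:
{"name": "step_arm", "arguments": {"increments": [{"tx": 3,"ty": -1.8,"tz": 0,"turn": 0},{"tx": 5,"ty": 0,"tz": 0,"turn": 0},{"tx": 5,"ty": 0,"tz": 0,"turn": 0},{"tx": 4,"ty": 0,"tz": 0,"turn": 0},{"tx": 4,"ty": 0,"tz": 0,"turn": 0},{"tx": 0,"ty": 0,"tz": 0,"turn": 0}]}}

```text
time: 15.25
tool_pos: [0.5816, -0.2392, 0.0362]
tool_rot: [0.701, 0.046, 0.71, -0.041]
contact_force: [-1.0, 1.6, -2.4]
gripper_width: 0.196
```

```bash
python3 rem.py .5822 -.2391 .024 -7.05
```

```text
t 15.25 pos [ 0.5816 -0.2392  0.0362] yaw -7.02 tilt 0.79 F [-1.   1.6 -2.4] w 0.196 q6 -1.96
shift now [12.2  0.1  0.7] turn 0.03
shift after turning [12.2  0.2  0.6]
```

B is inside the tray without touching the walls. Lowering it the rest of the way.

Emit:
{"name": "step_arm", "arguments": {"increments": [{"tx": 4,"ty": 0,"tz": 0,"turn": 0},{"tx": 3,"ty": 0,"tz": 0,"turn": 0},{"tx": 2,"ty": 0,"tz": 0,"turn": 0},{"tx": 1,"ty": 0,"tz": 0,"turn": 0},{"tx": 0,"ty": 0,"tz": 0,"turn": 0}]}}

```text
time: 15.75
tool_pos: [0.5818, -0.2393, 0.0256]
tool_rot: [0.702, 0.045, 0.71, -0.041]
contact_force: [0.3, -0.5, -0.5]
gripper_width: 0.196
```

```bash
python3 rem.py .5822 -.2391 .024 -7.05
```

```text
t 15.75 pos [ 0.5818 -0.2393  0.0256] yaw -7.02 tilt 0.75 F [ 0.3 -0.5 -0.5] w 0.196 q6 -1.96
shift now [1.6 0.2 0.4] turn 0.03
shift after turning [1.6 0.2 0.4]
```

Emit:
{"name": "step_arm", "arguments": {"increments": [{"tx": 1,"ty": 0,"tz": 0,"turn": 0},{"tx": 1,"ty": 0,"tz": 0,"turn": 0},{"tx": 0,"ty": 0,"tz": 0,"turn": 0}]}}

```text
time: 16.05
tool_pos: [0.5823, -0.2396, 0.0257]
tool_rot: [0.702, 0.045, 0.71, -0.041]
contact_force: [-0.3, 1.0, -2.1]
gripper_width: 0.192
```

Emit:
{"name": "step_arm", "arguments": {"increments": [{"tx": 0,"ty": 0,"tz": 0,"turn": 0},{"tx": 0,"ty": 0,"tz": 0,"turn": 0},{"tx": 0,"ty": 0,"tz": 0,"turn": 0},{"tx": 0,"ty": 0,"tz": 0,"turn": 0},{"tx": -10,"ty": 0,"tz": 0,"turn": 0},{"tx": -25,"ty": 0,"tz": 0,"turn": 0},{"tx": -35,"ty": 0,"tz": 0,"turn": 0},{"tx": -30,"ty": 0,"tz": 0,"turn": 0},{"tx": 0,"ty": 35,"tz": -20,"turn": 0},{"tx": 0,"ty": 35,"tz": -20,"turn": 0},{"tx": 0,"ty": 35,"tz": -20,"turn": 0},{"tx": 0,"ty": 35,"tz": -20,"turn": 0},{"tx": 0,"ty": 35,"tz": -20,"turn": 0},{"tx": 0,"ty": 25,"tz": -15,"turn": 0},{"tx": 0,"ty": 0,"tz": 0,"turn": 0}], "grip": 40}}

```text
time: 17.55
tool_pos: [0.4944, -0.0228, 0.1405]
tool_rot: [0.707, 0.045, 0.704, -0.044]
contact_force: [0.6, -0.5, -0.2]
gripper_width: 0.469
```

```bash
python3 - <<'E'
from tray import *
snap('top','t3.png'); im=cv2.imread('pics/raw_t3.png'); v=cv2.resize(im[140:225,300:375],None,fx=7,fy=7,interpolation=cv2.INTER_CUBIC)
tr=[.5745,-.2120,-.123]; b=np.array([.5713,-.2378,-.123])
for L,p,c in(([(x*.074,y*.053,.036) for x,y in((1,1),(1,-1),(-1,-1),(-1,1))],tr,(0,255,0)),([(x,y,.040) for x,y in XY],b,(255,255,0))):
    cv2.polylines(v,[np.round((w2px('top',T(p,L))-[300,140]+.5)*7).astype(int)],1,c,1,cv2.LINE_AA)
cv2.imwrite('pics/t3z.png',v)
E
python3 rem.py .45 .015 .1 41
```

```text
t 17.60 pos [ 0.4952 -0.0241  0.1408] yaw -7.27 tilt 0.28 F [-0.3  0.3 -0.6] w 0.465 q6 -1.64
shift now [ 40.6  32.9 -50. ] turn -48.27
shift after turning [40.8 59.2 -8.5]
```

View pics/t3z.png

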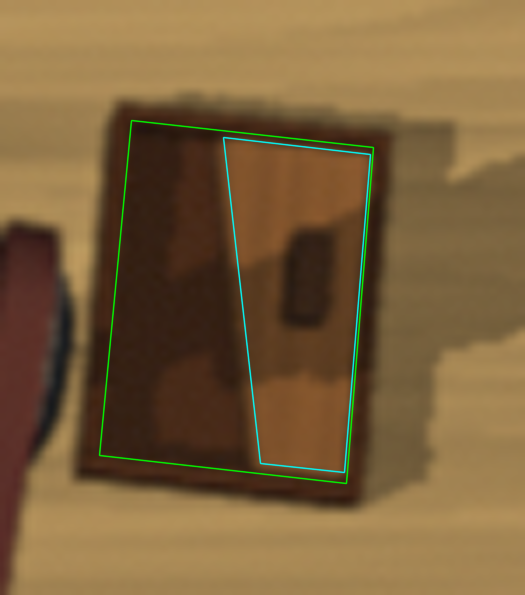

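B sits flat in the tray's right half. Its outline matches the plan (corners (223,138), (370,154), (345,472), (260,463)), and the left half is free. Now a second measurement of A from the earlier t2 picture.

```bash
python3 - <<'E'
from fit import *
im=cv2.imread('pics/raw_t2.png'); m=mask(im,(230,195,292,255)); p,f=fitw('top',m,[.457,.0214,-2.42]); print(p,np.degrees(p[2]),f,m.sum(),T(p,[(.01,0,0)]))
E
python3 rem.py .4497 .0147 .0155 41.1
```

```text
[ 0.4564  0.0211 -2.4145] -138.3419045098201 0.05060188137755102 784 [[0.449  0.0144 0.    ]]
t 17.60 pos [ 0.4952 -0.0241  0.1408] yaw -7.27 tilt 0.28 F [-0.3  0.3 -0.6] w 0.465 q6 -1.64
shift now [125.1  32.4 -50.6] turn -48.37
shift after turning [125.3  59.1  -8.8]
```

Emit:
{"name": "step_arm", "arguments": {"increments": [{"tx": 0,"ty": 0,"tz": 0,"turn": -8.1},{"tx": 0,"ty": 0,"tz": 0,"turn": -8.1},{"tx": 0,"ty": 0,"tz": 0,"turn": -8.1},{"tx": 0,"ty": 0,"tz": 0,"turn": -8.1},{"tx": 0,"ty": 0,"tz": 0,"turn": -8.1},{"tx": 0,"ty": 0,"tz": 0,"turn": -8.1},{"tx": 10,"ty": 30,"tz": -5,"turn": 0},{"tx": 15,"ty": 28,"tz": -4,"turn": 0},{"tx": 15,"ty": 0,"tz": 0,"turn": 0},{"tx": 0,"ty": 0,"tz": 0,"turn": 0}], "grip": 50}}

```text
time: 18.6
tool_pos: [0.4565, 0.0013, 0.1063]
tool_rot: [0.663, -0.262, 0.654, 0.254]
contact_force: [-0.6, -0.2, 0.1]
gripper_width: 0.583
```

```bash
python3 rem.py .4494 .0146 .0155 41.4
```

```text
t 18.60 pos [0.4565 0.0013 0.1063] yaw 42.76 tilt 0.99 F [-0.6 -0.2  0.1] w 0.583 q6 -2.47
shift now [90.6 16.   3.1] turn 1.36
shift after turning [90.8 14.7  3.4]
```

Emit:
{"name": "step_arm", "arguments": {"increments": [{"tx": 0,"ty": 15,"tz": 3,"turn": 1.3},{"tx": 20,"ty": 0,"tz": 0,"turn": 0},{"tx": 20,"ty": 0,"tz": 0,"turn": 0},{"tx": 10,"ty": 0,"tz": 0,"turn": 0},{"tx": 0,"ty": 0,"tz": 0,"turn": 0}]}}

```text
time: 19.1
tool_pos: [0.4555, 0.0097, 0.0608]
tool_rot: [0.669, -0.254, 0.655, 0.242]
contact_force: [0.9, -1.1, 0.1]
gripper_width: 0.588
```

```bash
python3 rem.py .4494 .0146 .0155 41.4
```

```text
t 19.10 pos [0.4555 0.0097 0.0608] yaw 41.09 tilt 1.49 F [ 0.9 -1.1  0.1] w 0.588 q6 -2.42
shift now [45.1  8.7 -2. ] turn -0.31
shift after turning [45.3  7.7 -1.4]
```

Emit:
{"name": "step_arm", "arguments": {"increments": [{"tx": 8,"ty": 8,"tz": -1.5,"turn": -0.3},{"tx": 12,"ty": 0,"tz": 0,"turn": 0},{"tx": 10,"ty": 0,"tz": 0,"turn": 0},{"tx": 0,"ty": 0,"tz": 0,"turn": 0}]}}

```text
time: 19.5
tool_pos: [0.4518, 0.0139, 0.0311]
tool_rot: [0.67, -0.256, 0.653, 0.243]
contact_force: [0.9, 0.3, 0.1]
gripper_width: 0.587
```

```bash
python3 rem.py .4494 .0146 .0155 41.4
```

```text
t 19.50 pos [0.4518 0.0139 0.0311] yaw 41.36 tilt 1.72 F [0.9 0.3 0.1] w 0.587 q6 -2.42
shift now [15.5  2.5 -1.6] turn -0.04
shift after turning [15.6  2.1 -1.3]
```

Emit:
{"name": "step_arm", "arguments": {"increments": [{"tx": 6,"ty": 2,"tz": -1.5,"turn": 0},{"tx": 5,"ty": 0,"tz": 0,"turn": 0},{"tx": 3,"ty": 0,"tz": 0,"turn": 0},{"tx": 0,"ty": 0,"tz": 0,"turn": 0}]}}

```text
time: 19.9
tool_pos: [0.4497, 0.0143, 0.0159]
tool_rot: [0.67, -0.256, 0.653, 0.243]
contact_force: [-0.3, -0.6, -0.5]
gripper_width: 0.589
```

Emit:
{"name": "step_arm", "arguments": {"increments": [{"tx": 0,"ty": 0,"tz": 0,"turn": 0},{"tx": 0,"ty": 0,"tz": 0,"turn": 0},{"tx": 0,"ty": 0,"tz": 0,"turn": 0},{"tx": 0,"ty": 0,"tz": 0,"turn": 0},{"tx": 0,"ty": 0,"tz": 0,"turn": 0},{"tx": 0,"ty": 0,"tz": 0,"turn": 0},{"tx": 0,"ty": 0,"tz": 0,"turn": 0}], "grip": 5}}

```text
time: 20.6
tool_pos: [0.4505, 0.0142, 0.0167]
tool_rot: [0.67, -0.257, 0.653, 0.243]
contact_force: [-0.2, -0.4, -0.2]
gripper_width: 0.193
```

```bash
python3 rem.py .4494 .0146 .0155 41.4
```

```text
t 20.60 pos [0.4505 0.0142 0.0167] yaw 41.37 tilt 1.82 F [-0.2 -0.4 -0.2] w 0.193 q6 -2.42
shift now [ 1.2  1.  -0.6] turn -0.03
shift after turning [ 1.2  1.  -0.6]
```

Emit:
{"name": "step_arm", "arguments": {"increments": [{"tx": -5,"ty": 0,"tz": 0,"turn": 0},{"tx": -10,"ty": 0,"tz": 0,"turn": 0},{"tx": -25,"ty": 0,"tz": 0,"turn": 0},{"tx": -25,"ty": 0,"tz": 0,"turn": 0},{"tx": -25,"ty": 0,"tz": 0,"turn": 0},{"tx": 0,"ty": 0,"tz": 0,"turn": 8},{"tx": 0,"ty": 0,"tz": 0,"turn": 8},{"tx": 0,"ty": 0,"tz": 0,"turn": 8},{"tx": 0,"ty": 0,"tz": 0,"turn": 8},{"tx": 0,"ty": 0,"tz": 0,"turn": 8},{"tx": 0,"ty": 0,"tz": 0,"turn": 8},{"tx": 0,"ty": 0,"tz": 0,"turn": 0}]}}

```text
time: 21.8
tool_pos: [0.4474, 0.0153, 0.1181]
tool_rot: [0.718, 0.05, 0.692, -0.055]
contact_force: [0.3, 0.0, -1.6]
gripper_width: 0.193
```

```bash
python3 rem.py .5672 -.1849 .08 -7.05
```

```text
t 21.80 pos [0.4474 0.0153 0.1181] yaw -8.53 tilt 2.11 F [ 0.3  0.  -1.6] w 0.193 q6 -1.55
shift now [  44.3 -180.   146.7] turn -1.48
shift after turning [  38.1 -184.   143.4]
```

Emit:
{"name": "step_arm", "arguments": {"increments": [{"tx": 2,"ty": -16,"tz": 12,"turn": -0.7},{"tx": 3,"ty": -25,"tz": 20,"turn": -0.7},{"tx": 3,"ty": -30,"tz": 24,"turn": 0},{"tx": 3,"ty": -30,"tz": 24,"turn": 0},{"tx": 3,"ty": -30,"tz": 24,"turn": 0},{"tx": 3,"ty": -25,"tz": 20,"turn": 0},{"tx": 2,"ty": -16,"tz": 13,"turn": 0},{"tx": 0,"ty": 0,"tz": 0,"turn": 0}]}}

```text
time: 22.6
tool_pos: [0.569, -0.1784, 0.1087]
tool_rot: [0.721, 0.03, 0.692, -0.036]
contact_force: [-0.2, 0.4, -1.6]
gripper_width: 0.196
```

```bash
python3 rem.py .5672 -.1849 .065 -7.05
python3 - <<'E'
from h import *
from scipy.spatial.transform import Rotation as R
s=monitor.state(); print(R.from_quat(np.roll(s['tool_rot'],-1)).as_matrix()[:,0])
E
```

```text
t 22.60 pos [ 0.569  -0.1784  0.1087] yaw -5.35 tilt 2.38 F [-0.2  0.4 -1.6] w 0.196 q6 -1.91
shift now [43.7 -6.3 -3. ] turn 1.70
shift after turning [43.7 -6.7 -1. ]
[ 0.04012286 -0.01048331 -0.99913976]
```

Emit:
{"name": "step_arm", "arguments": {"increments": [{"tx": 0,"ty": -4,"tz": 0,"turn": 0.9},{"tx": 8,"ty": -3,"tz": -1,"turn": 0.8},{"tx": 12,"ty": 0,"tz": 0,"turn": 0},{"tx": 12,"ty": 0,"tz": 0,"turn": 0},{"tx": 6,"ty": 0,"tz": 0,"turn": 0},{"tx": 0,"ty": 0,"tz": 0,"turn": 0}]}}

```text
time: 23.2
tool_pos: [0.5662, -0.1827, 0.0666]
tool_rot: [0.719, 0.04, 0.693, -0.044]
contact_force: [0.4, -1.1, -1.3]
gripper_width: 0.193
```

```bash
python3 rem.py .5682 -.1861 .0245 -7.05
```

```text
t 23.20 pos [ 0.5662 -0.1827  0.0666] yaw -6.80 tilt 2.17 F [ 0.4 -1.1 -1.3] w 0.193 q6 -1.90
shift now [42.2 -3.   0.8] turn 0.25
shift after turning [42.1 -3.1  2.4]
```

Emit:
{"name": "step_arm", "arguments": {"increments": [{"tx": 0,"ty": -3,"tz": 1,"turn": 0.3},{"tx": 4,"ty": 0,"tz": 0,"turn": 0},{"tx": 4,"ty": 0,"tz": 0,"turn": 0},{"tx": 0,"ty": 0,"tz": 0,"turn": 0}]}}

```text
time: 23.6
tool_pos: [0.5675, -0.1858, 0.0583]
tool_rot: [0.719, 0.042, 0.692, -0.046]
contact_force: [-0.9, 0.1, -1.4]
gripper_width: 0.193
```

```bash
python3 rem.py .5682 -.1861 .0245 -7.05
```

```text
t 23.60 pos [ 0.5675 -0.1858  0.0583] yaw -7.08 tilt 2.19 F [-0.9  0.1 -1.4] w 0.193 q6 -1.90
shift now [33.8 -0.1 -0.5] turn -0.03
shift after turning [33.8 -0.2  0.8]
```

Emit:
{"name": "step_arm", "arguments": {"increments": [{"tx": 4,"ty": 0,"tz": -0.5,"turn": 0},{"tx": 4,"ty": 0,"tz": 0,"turn": 0},{"tx": 4,"ty": 0,"tz": 0,"turn": 0},{"tx": 3,"ty": 0,"tz": 0,"turn": 0},{"tx": 3,"ty": 0,"tz": 0,"turn": 0},{"tx": 0,"ty": 0,"tz": 0,"turn": 0}]}}

```text
time: 24.2
tool_pos: [0.5679, -0.186, 0.039]
tool_rot: [0.719, 0.042, 0.692, -0.046]
contact_force: [-0.6, 0.4, -2.4]
gripper_width: 0.194
```

```bash
python3 rem.py .5682 -.1861 .0245 -7.05
```

```text
t 24.20 pos [ 0.5679 -0.186   0.039 ] yaw -7.08 tilt 2.23 F [-0.6  0.4 -2.4] w 0.194 q6 -1.90
shift now [14.5  0.  -0.3] turn -0.03
shift after turning [14.5 -0.   0.3]
```

A is inside the tray without contact, so I carry on down.

Emit:
{"name": "step_arm", "arguments": {"increments": [{"tx": 4,"ty": 0,"tz": 0,"turn": 0},{"tx": 3,"ty": 0,"tz": 0,"turn": 0},{"tx": 2,"ty": 0,"tz": 0,"turn": 0},{"tx": 2,"ty": 0,"tz": 0,"turn": 0},{"tx": 0,"ty": 0,"tz": 0,"turn": 0}]}}

```text
time: 24.7
tool_pos: [0.5686, -0.1862, 0.0272]
tool_rot: [0.719, 0.041, 0.692, -0.046]
contact_force: [0.4, 0.3, -2.8]
gripper_width: 0.195
```

```bash
python3 rem.py .5682 -.1861 .0245 -7.05
```

```text
t 24.70 pos [ 0.5686 -0.1862  0.0272] yaw -7.08 tilt 2.25 F [ 0.4  0.3 -2.8] w 0.195 q6 -1.90
shift now [ 2.7  0.1 -0.5] turn -0.03
shift after turning [ 2.7  0.1 -0.4]
```

Emit:
{"name": "step_arm", "arguments": {"increments": [{"tx": 1.5,"ty": 0,"tz": 0,"turn": 0},{"tx": 1,"ty": 0,"tz": 0,"turn": 0},{"tx": 1,"ty": 0,"tz": 0,"turn": 0},{"tx": 0,"ty": 0,"tz": 0,"turn": 0}]}}

```text
time: 25.1
tool_pos: [0.5694, -0.1865, 0.0256]
tool_rot: [0.719, 0.041, 0.692, -0.046]
contact_force: [-1.5, 0.8, 1.3]
gripper_width: 0.19
```

```bash
python3 rem.py .5682 -.1861 .0245 -7.05
```

```text
t 25.10 pos [ 0.5694 -0.1865  0.0256] yaw -7.08 tilt 2.28 F [-1.5  0.8  1.3] w 0.190 q6 -1.90
shift now [ 1.1  0.3 -1.3] turn -0.03
shift after turning [ 1.1  0.3 -1.3]
```

The floor is carrying it (Fz changed sign). Releasing, rising and moving clear.

Emit:
{"name": "step_arm", "arguments": {"increments": [{"tx": 0,"ty": 0,"tz": 0,"turn": 0},{"tx": 0,"ty": 0,"tz": 0,"turn": 0},{"tx": 0,"ty": 0,"tz": 0,"turn": 0},{"tx": 0,"ty": 0,"tz": 0,"turn": 0},{"tx": -8,"ty": 0,"tz": 0,"turn": 0},{"tx": -25,"ty": 0,"tz": 0,"turn": 0},{"tx": -35,"ty": 0,"tz": 0,"turn": 0},{"tx": -30,"ty": 0,"tz": 0,"turn": 0},{"tx": 0,"ty": 35,"tz": -20,"turn": 0},{"tx": 0,"ty": 35,"tz": -20,"turn": 0},{"tx": 0,"ty": 35,"tz": -20,"turn": 0},{"tx": 0,"ty": 35,"tz": -20,"turn": 0},{"tx": 0,"ty": 35,"tz": -15,"turn": 0},{"tx": 0,"ty": 35,"tz": 0,"turn": 0},{"tx": 0,"ty": 0,"tz": 0,"turn": 0}], "grip": 36}}

```text
time: 26.6
tool_pos: [0.4978, 0.0398, 0.1298]
tool_rot: [0.724, 0.042, 0.687, -0.048]
contact_force: [0.2, -0.7, -0.1]
gripper_width: 0.422
```

```bash
python3 - <<'E'
from tray import *
snap('top','t4.png'); snap('side','s4.png'); im=cv2.imread('pics/raw_t4.png'); v=cv2.resize(im[140:225,300:370],None,fx=6,fy=6,interpolation=cv2.INTER_CUBIC)
for L,p,c in(([(x,y,.040) for x,y in XY],[.5713,-.2378,-.123],(255,255,0)),([(x,y,.040) for x,y in XY],[.5777,-.1862,-.123+np.pi],(0,255,255))):
    cv2.polylines(v,[np.round((w2px('top',T(p,L))-[300,140]+.5)*6).astype(int)],1,c,1,cv2.LINE_AA)
s=cv2.imread('pics/raw_s4.png')[140:195,210:290]; s=cv2.resize(s,(370,254),interpolation=cv2.INTER_CUBIC)
o=np.zeros((510,795,3),np.uint8); o[:510,:420]=v[:510,:420]; o[:254,425:795]=s; a=cv2.resize(im,(340,255)); o[255:510,425:765]=a
cv2.imwrite('pics/t4z.png',o)
E
python3 rem.py .45 .015 .1 41
```

```text
t 26.70 pos [0.498  0.0372 0.1296] yaw -7.47 tilt 3.08 F [ 0.8 -0.2  0.2] w 0.420 q6 -1.51
shift now [ 27.4 -28.1 -46.2] turn -48.47
shift after turning [ 29.6  14.7 -50.7]
```

View pics/t4z.png

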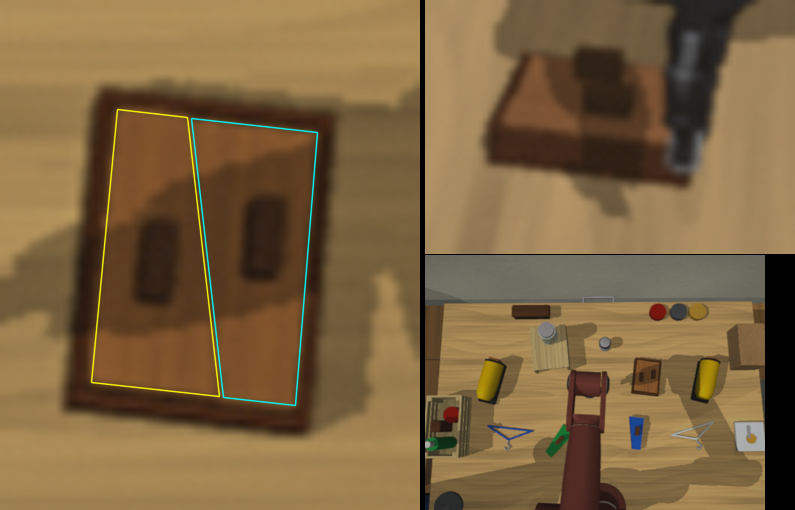

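The top view shows both wedges filling the tray head to tail, matching the planned outlines to within 1–2 mm: A left (117,110)–(220,397), B right (191,118)–(296,405). Both tops look level and everything else is in place. The gripper hangs free, so I'm handing in.

```bash
python3 -c "
from h import *
print(manip.job_done())"
```

```text
the job is handed in; nothing more can be done
None
```

Both cedar wedges are packed flat in the brown tray, head to tail, and the job was handed in at about 27 s of the 72 s limit. No verdict is reported back.

- **Wedge B (tucked):** I drew it out by its tail until its centre was about 125 mm in front of the ledge. I let it lie on the bench, took it again by its grip and set it in the right half of the tray.
- **Wedge A (open):** I picked it up by its grip, turned it about 48° and set it in the left half.

**Last checks:** The final top view has both outlines within about 1–2 mm of plan, with the tops looking level. Every other object looked to be in its place. The gripper was open and hanging free, with only noise on the force reading.

**What went wrong or disagreed:**
- **Missed first grasp:** The first close on B's tail held nothing, because the real fingertips sit about 18 mm above the reported tool height. I confirmed this in the side camera and corrected for it.
- **Tool tilt:** The tool drifted to about 2–3° of tilt over the run. A probably went in tilted about 2° and should have settled flat when released.
- **Tray position:** My estimates of the tray's position differed by a few millimetres, so I used an averaged one. Both wedges went in without touching the walls.

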